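# Scrape the griddle clean and take a contact temperature reading

## Task

Push the three loose crumbs off the griddle plate onto the worktop with the orange-handled scraper block, then put the scraper back down on the worktop, clear of the griddle. Next take the yellow contact thermometer out of its holder and press its sprung probe lightly, about half-way in, on the centre of the white ring on the griddle, upright and with its display facing the griddle's handle. Finish while still holding it pressed there; do not disturb the salt shaker, honey jar or egg timer.

Things in the scene. Friction and masses are not known exactly. Their poses are not given: they have to be found in the camera images.
- griddle: dark steel griddle plate lying level on the worktop, 180 x 180 mm, 14 mm thick, without a rim; heavy, does not move. Origin: centre of its underside. A steel loop handle (90 mm wide along y, 12 mm thick, no higher than the plate) sticks out to 141 mm from the origin on its -x side.
- mark (a point): centre of the white ring (about 34 mm outside diameter) painted on the griddle's top face, 15 mm from the plate's centre towards its +x edge, 14 mm above the worktop. Axes as the griddle's.
- griddle_handle (a point): middle of the griddle's loop handle, which lies on the griddle's -x side, 135 mm from the plate's centre
- scraper_centre (a point): centre of the scraper block (31 mm above its underside), which stands on the worktop. Grey foot 110 mm (x) x 36 mm (y), 26 mm tall, with an orange grip above it, 92 mm (x) x 26 mm (y) x 36 mm tall; total height 62 mm, 0.13 to 0.25 kg. Its long flat side faces (+y and -y) push the crumbs. z is up.
- scraper: the same scraper block; origin at its centre
- holder: white holder for the thermometer, 74 x 74 mm block, 62 mm tall, on a 94 x 94 mm foot 8 mm thick; fixed. Origin: centre of its underside. In its top is a 22 mm square hole 57 mm deep in which the thermometer hangs by its shoulders.
- gauge: yellow contact thermometer hanging upright in the holder, 0.135 kg. Origin: centre of its grip body, 32 (x) x 40 (y) x 78 mm (z, up), 101 mm over the worktop at the start. Dark display on its -x face. Below the origin: 18 mm square stem to 75 mm, probe tip at 92 mm when not pressed. It must rise 53 mm to leave the holder.
- gauge_tip (a point): tip of the thermometer's probe: centre of the flat 12 mm copper contact disc
- gauge_probe (a joint): how far the sprung probe is pressed in: 0 = out, 0.010 = fully in (m). It starts to move at about 1.2 N and takes 0.3 N more per mm (about 2.7 N half-way in).
- crumb0_centre (a point): centre of a light brown crumb, about 19 x 18 x 9 mm, 12 g, lying loose on the griddle; its centre is 4.5 mm above what it lies on
- crumb1_centre (a point): centre of a light brown crumb, about 19 x 18 x 9 mm, 12 g, lying loose on the griddle; its centre is 4.5 mm above what it lies on
- crumb2_centre (a point): centre of a light brown crumb, about 19 x 18 x 9 mm, 12 g, lying loose on the griddle; its centre is 4.5 mm above what it lies on
- salt: salt shaker, 44 mm diameter, 90 mm tall; origin at the centre of its underside. Bystander
- honey: honey jar with a red lid, 61 mm diameter, 90 mm tall; origin at the centre of its underside. Bystander
- timer: egg timer, white over green, 66 mm diameter, 56 mm tall; origin at the centre of its underside. Bystander
Things that resemble listed ones, but are neither listed nor needed, are in the scene too. There is more than one size of the gauge; the one meant has the size given above.

How it is judged (in metres and radians):
On the way, in this order (a step that is already met when the one before it is completed fails the run):
1. all three crumbs are off the griddle plate, on the worktop, while the scraper is held in the gripper (height (world z) of crumb0_centre between -0.02 and 0.013 m and height (world z) of crumb1_centre between -0.02 and 0.013 m and height (world z) of crumb2_centre between -0.02 and 0.013 m and contact force between the fingers and scraper above 1 N), for 0.1 s.
2. the thermometer is lifted out of its holder in the gripper, with the scraper let go (height (world z) of gauge above 0.15 m and contact force between the fingers and gauge above 1 N and contact force between the fingers and scraper below 0.1 N), for 0.1 s.
At the end, for the whole second after the job is handed in: Thermometer held still, tip within 8 mm of the ring centre, probe pressed 2-8 mm, 0.5-6 N on the griddle, upright within 0.12 rad, display facing the handle within 0.35 rad; scraper at rest on the worktop, touching neither griddle nor arm; all crumbs on the worktop (height (world z) of crumb0_centre between -0.02 and 0.013 m and height (world z) of crumb1_centre between -0.02 and 0.013 m and height (world z) of crumb2_centre between -0.02 and 0.013 m and horizontal distance between gauge_tip and mark below 0.008 m and angle between gauge's own z axis and vertical below 0.12 rad and angle between the x axis of gauge and the x axis of griddle, either way round below 0.35 rad and x of griddle_handle in the frame of gauge below -0.05 m and value of joint gauge_probe between 0.002 and 0.008 m and contact force between gauge and griddle between 0.5 and 6 N and contact force between the fingers and gauge above 1 N and contact force between gauge and holder below 0.05 N and linear speed of each of gauge, scraper below 0.02 m/s and contact force between scraper and griddle below 0.05 N and contact force between the arm and scraper below 0.1 N and height (world z) of scraper_centre between 0 and 0.06 m); the arm keeps its last pose, push and grip.
It fails at once if the thermometer is pressed on the griddle with more than 15 N (contact force between gauge and griddle above 15 N).
It fails at once if the salt shaker is moved by more than 20 mm (distance of salt from where it was at the start of the episode above 0.02 m).
It fails at once if the honey jar is moved by more than 20 mm (distance of honey from where it was at the start of the episode above 0.02 m).
It fails at once if the egg timer is moved by more than 20 mm (distance of timer from where it was at the start of the episode above 0.02 m).
It also fails if it takes over 64 s, if anything falls off the work surface, if the arm or the gripper's body presses on something with over 40 N, if the wrist force passes 120 N, or if a joint passes its speed limit or range.

## Robot

A 6-joint arm with a two-finger parallel gripper is mounted at the origin on a cart in front of the work surface, level with it; the furniture and walls round the work are solid. World frame = base frame: x ahead of the robot, y to its left, z up, the work surface at z = 0. Lengths are in mm, angles in rad, forces in N, time in s.
With the tool pointing down it reaches from about 350 to 975 mm from the base axis. Payload 7.1 kg.
Tool frame: the origin (TCP) lies midway between the tips of the shut fingers; the grasp point (between the pads) lies robot.grasp_offset behind it (robot.grasp_offset is the distance from the TCP to the grasp point, in mm); z points along the fingers, y is the line along which they close (so a half turn about z gives the same grasp; the last joint's range is limited). The gripper opens to 88 mm and grips with 3 to 60 N. Pads are 20 mm wide; open, the fingers measure 115 mm over their backs; the gripper's body (75 mm by 178 mm) begins 61 mm behind the grasp point.
Start: joints at [-1.321, 0.423, 1.63, -0, 1.089, -0.019], TCP at [166.003, -602.535, 222.675] pointing down, gripper open.
Joint ranges: [-3, 3], [-0.9, 2.11], [0.09, 2.58], [-1.31, 4.45], [0.11, 2.69], [-2.54, 2.54]. Speed limits (rad/s): [2.39, 2.39, 3.01, 3.14, 3.14, 3.14].

## Interface

Orientations are given as a 3x3 rotation matrix whose columns are the frame's x, y, z axes.
In Python, from rig import robot, let_go, close_gripper, vision gives the robot as it stands. The module is installed in compiled form; this text tells all that it offers. Calls block until the motion is done:
- robot.move_to(position, orientation): joint-space move of the TCP to a pose.
- robot.line_to(position, orientation=None, rate=150): straight line of the TCP; orientation=None keeps the orientation; rate is the mean speed in mm/s.
- robot.move_joints(angles): joint-space move.
- let_go() and close_gripper(newtons=None): open the fingers fully, or close them until they stop; newtons is the grip in N (None keeps the last).
- robot.pause(seconds).
- robot.inverse_kinematics(position, orientation): joint angles nearest the present ones, or None.
- robot.read_state(): the state.
- vision.grab_frame(name): name is "side" or "top" or "wrist"; returns the picture (480x640x3 uint8, blue, green, red); there is no depth.
- vision.calibration(name): a dict with "intrinsics" (3x3 intrinsics, pixels), "D" ([k1, k2, p1, p2, k3] as OpenCV has them; the pictures are not rectified), "R" (3x3) and "t" (3): a world point X has camera coordinates R X + t. Camera axes: x right, y down, z forward; pixel columns grow to the right and rows downward; lengths in mm; the calibration is good to about 2 mm. A picture is of the moment at which its call begins: read the wrist's pose just before it. calibration takes no time and is no camera call; for the wrist camera it gives the pose at the moment of the call.
A pose or a line that the arm cannot do raises robot.MotionError and nothing moves.
- robot.hand_in(): hands the job in; it is judged then, once.
The state is a dict: "time_s": time; "joint_positions": joint angles; "qd": joint speeds; "effort": joint torques, N m; "eef_pos": TCP position; "orientation": TCP orientation; "wrist_force": force on the tool from outside, world axes, zero at the start; "torque": the same for the moment, N m; "opening": finger opening in mm; "grip_force": force on a finger pad.
Only numpy, scipy, OpenCV 4.12 (cv2) and the standard library are available. Lean on these libraries where they do the work, as an engineer would, in place of code of your own. Each camera call takes 0.05 s, during which the arm holds its last target. There are 200 camera calls.

## Working session

There is one attempt and no reset: what is moved stays moved. The work goes in short steps, each a Python script; the robot and the scene stay as the last script left them, time stands still between calls to the robot, and variables do not carry over. Pictures are saved under pics/ and viewed, at most 10 in all, crops included, and the job is handed in when it is done.

```bash
mkdir -p pics; cat > h.py <<'E'
import numpy as np, cv2
from rig import robot, let_go, close_gripper, vision
def px2w(name,uv,z,cal=None):
    c=cal or vision.calibration(name); K=np.array(c["intrinsics"],float);R=np.array(c["R"],float);t=np.array(c["t"],float).ravel()
    p=cv2.undistortPoints(np.array(uv,float).reshape(-1,1,2),K,np.array(c["D"],float)).reshape(-1,2)
    C=-R.T@t; d=np.c_[p,np.ones(len(p))]@R
    return C+d*((z-C[2])/d[:,2])[:,None]
def w2px(name,X,cal=None):
    c=cal or vision.calibration(name);R=np.array(c["R"],float)
    return cv2.projectPoints(np.array(X,float).reshape(-1,1,3),cv2.Rodrigues(R)[0],np.array(c["t"],float),np.array(c["intrinsics"],float),np.array(c["D"],float))[0].reshape(-1,2)
def down(yaw): # tool y axis at angle yaw (rad) from world x ... closing direction
    y=np.array([np.cos(yaw),np.sin(yaw),0]);z=np.array([0,0,-1.]);return np.c_[np.cross(y,z),y,z]
E
python3 - <<'E'
from h import *
for n in("top","side"):
    cv2.imwrite(f"pics/{n}0.png",vision.grab_frame(n)); c=vision.calibration(n);R=np.array(c["R"]);print(n,(-R.T@np.array(c["t"])).round(),R.round(2).tolist(),c["intrinsics"])
s=robot.read_state();print(np.round(s["orientation"],2),s["time_s"],robot.grasp_offset)
E
```

```text
top [430. -62. 936.] [[0.02, -1.0, -0.0], [-0.99, -0.02, -0.13], [0.13, 0.01, -0.99]] [[448.99123412   0.         324.08082906]
 [  0.         448.99123412 243.41436571]
 [  0.           0.           1.        ]]
side [ 341. -849.  526.] [[0.98, -0.22, -0.01], [-0.11, -0.45, -0.89], [0.19, 0.87, -0.46]] [[487.64754496   0.         319.31499055]
 [  0.         487.64754496 246.46629517]
 [  0.           0.           1.        ]]
[[ 0.96  0.27 -0.  ]
 [ 0.27 -0.96  0.  ]
 [ 0.   -0.   -1.  ]] 0.1 18.700000000000003
```

View pics/top0.png

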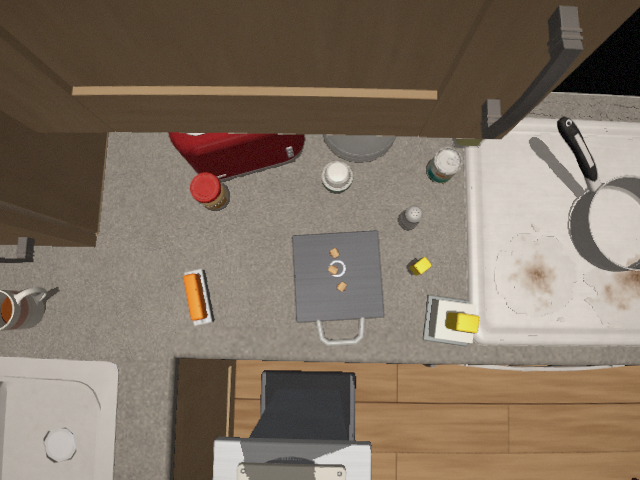

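View pics/side0.png

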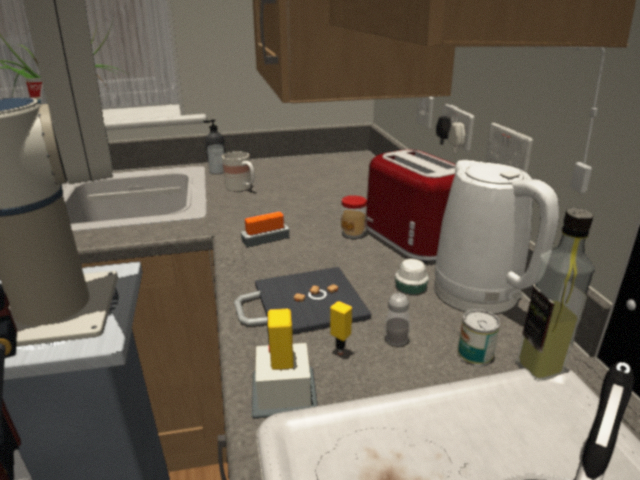

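The top view shows the griddle at about (338,276) with its handle towards the robot, and crumbs at (334,253), (333,270) and (342,287). The scraper is at (198,297), the holder with the gauge at about (455,322), a small decoy gauge at (422,266), the salt at (411,217), the timer at (337,176) and the honey at (208,190). Next I'll enlarge these areas.

```bash
python3 - <<'E'
import cv2,numpy as np
im=cv2.imread("pics/top0.png")
c=lambda x0,x1,y0,y1:cv2.resize(im[y0:y1,x0:x1],None,fx=4,fy=4,interpolation=cv2.INTER_CUBIC)
o=np.zeros((540,680,3),np.uint8)
a=c(288,393,225,350);o[:a.shape[0],:420]=a
b=c(422,484,285,347);o[:248,425:673]=b
d=c(178,220,262,330);o[255:255+272,425:593]=d
cv2.imwrite("pics/crop0.png",o)
E
```

```text
(no output)
```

View pics/crop0.png

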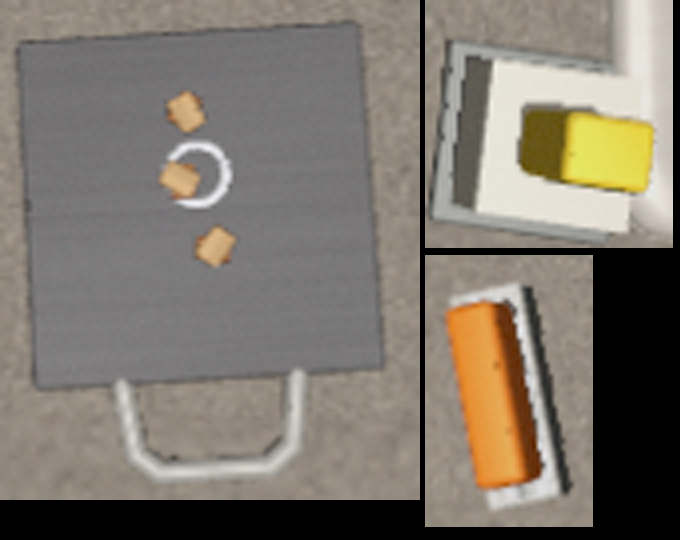

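The crop gives the griddle corners, the ring at (198,174), the crumbs at (186,112), (181,180) and (216,247), and the gauge's top-face corners at (567,112), (654,122), (649,193) and (560,183). No display is visible on the gauge's +x, +y or -y faces, so it faces the robot. I'll compute positions and take a close wrist view of the scraper.

```bash
cat > run1.py <<'E'
from h import *
f=lambda pts,ox,oy,x0,y0:[((x-ox+.5)/4-.5+x0,(y-oy+.5)/4-.5+y0) for x,y in pts]
g=lambda pts:f(pts,0,0,288,225)
C=px2w("top",g([(20,44),(358,24),(382,366),(37,387)]),14)[:,:2]
print("griddle",C.round(1).tolist(),C.mean(0).round(1))
ax=(C[0]+C[1]-C[2]-C[3]);print("yaw",np.arctan2(ax[1],ax[0]).round(3),np.linalg.norm(ax)/2)
ax/=np.linalg.norm(ax);print("ring pred",C.mean(0)+15*ax,"meas",px2w("top",g([(198,174)]),14))
print("crumbs",px2w("top",g([(186,112),(181,180),(216,247)]),22).round(1).tolist())
G=px2w("top",f([(567,112),(654,122),(649,193),(560,183)],425,0,422,285),140)[:,:2]
print("gauge",G.round(1).tolist(),G.mean(0)); a=G[0]+G[3]-G[1]-G[2];print("y yaw",np.arctan2(a[1],a[0])-np.pi/2,np.linalg.norm(a)/2)
S=px2w("top",f([(450,299),(524,285),(562,492),(492,510)],425,255,178,262),26)[:,:2]
print("scraper",S.round(1).tolist(),S.mean(0)); a=S[0]+S[1]-S[2]-S[3];yaw=np.arctan2(a[1],a[0]);print(yaw,np.linalg.norm(a)/2)
m=S.mean(0);m=np.array([*m,0])
robot.move_to(m+[0,0,230],down(yaw-np.pi/2))
c=vision.calibration("wrist");im=vision.grab_frame("wrist");cv2.imwrite("pics/w1.png",im);np.save("w1.npy",c,allow_pickle=True)
R=np.array(c["R"]);print("cam",(-R.T@np.array(c["t"])).round(),robot.read_state()["time_s"])
E
python3 run1.py
```

```text
griddle [[568.9, 11.6], [583.5, -163.9], [407.8, -177.7], [393.2, -2.8]] [488.4 -83.2]
yaw 0.08 176.27397046988133
ring pred [503.32434558 -82.00269106] meas [[503.46756717 -82.22586167  14.        ]]
crumbs [[534.5, -75.3, 22.0], [499.6, -73.4, 22.0], [465.9, -91.9, 22.0]]
gauge [[419.5, -292.7], [415.8, -331.5], [384.8, -328.8], [388.5, -289.3]] [ 402.14270857 -310.56740177]
y yaw -0.09490283304969749 39.35440018255522
scraper [[485.6, 230.9], [493.8, 193.0], [390.0, 167.9], [379.9, 203.0]] [437.32330724 198.69933366]
0.24780482487808006 108.08551265672273
cam [506. 215. 392.] 3.1167
```

View pics/w1.png

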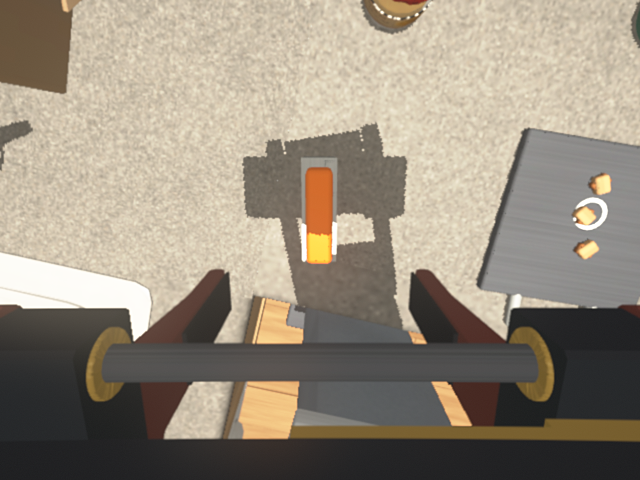

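The wrist view shows the scraper's grip from (306,168) to (334,263), lined up with the gripper. I'll check its position from these corners, then grasp and lift.

```bash
python3 - <<'E'
from h import *
c=np.load("w1.npy",allow_pickle=True).item()
S=px2w("wrist",[(306,168),(332,168),(335,262),(304,262)],62,c)[:,:2];print(S.round(1).tolist(),S.mean(0))
a=S[0]+S[1]-S[2]-S[3];print(np.arctan2(a[1],a[0]),np.linalg.norm(a)/2)
g=px2w("wrist",[(531,130),(590,214),(482,287)],14,c);print(g.round(1).tolist())
E
```

```text
[[480.4, 220.5], [486.1, 197.5], [399.5, 171.8], [392.1, 201.2]] [439.51255357 197.74015006]
0.2517264572730263 90.31710764073075
[[568.2, 9.8, 14.0], [502.9, -84.6, 14.0], [395.7, -4.0, 14.0]]
```

```bash
cat > run2.py <<'E'
from h import *
O=np.array([488.2,-83.2]);th=0.08
gx=np.array([np.cos(th),np.sin(th)]);gy=np.array([-gx[1],gx[0]])
P=lambda x,y,z:np.array([*(O+x*gx+y*gy),z])
sc=np.array([438.5,198.2,0]);Ds=down(.25-np.pi/2);Dg=down(th-np.pi/2)
st=robot.read_state
robot.move_to(sc+[0,0,110],Ds);robot.line_to(sc+[0,0,30],rate=120)
close_gripper(35);s=st();print("grip",s["opening"],s["grip_force"],s["time_s"])
robot.line_to(sc+[0,0,130],rate=200)
robot.move_to(P(11.7,-48,130),Dg)
robot.line_to(P(11.7,-48,45.5),rate=120);print(st()["wrist_force"].round(1) if hasattr(st()["wrist_force"],"round") else st()["wrist_force"])
robot.line_to(P(11.7,60,45.5),rate=70)
robot.line_to(P(11.7,100,45.5),rate=50)
robot.pause(.2);s=st();print(s["opening"],s["wrist_force"],s["time_s"])
robot.line_to(P(11.7,100,140),rate=200)
cv2.imwrite("pics/top2.png",vision.grab_frame("top")[130:370,160:500].repeat(2,0).repeat(2,1))
cv2.imwrite("pics/side2.png",vision.grab_frame("side"))
E
python3 run2.py
```

```text
grip 25.74908755598497 34.99743103981018 5.4583
[ 0.3  0.1 -1.6]
26.08663911142273 [-0.019526   -0.23997628 -2.45205378] 11.0667
```

View pics/side2.png

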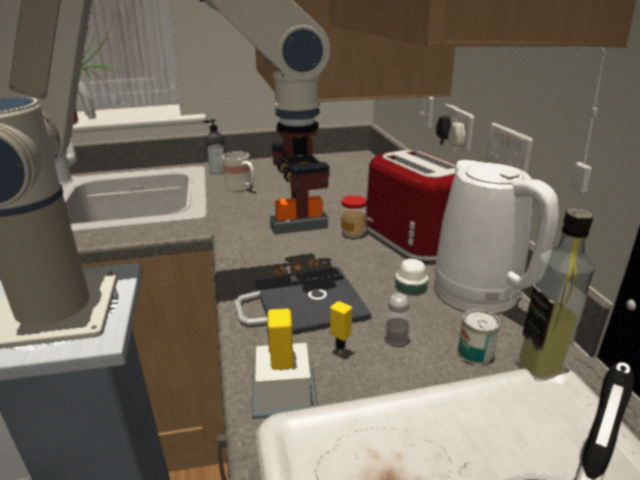

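View pics/top2.png

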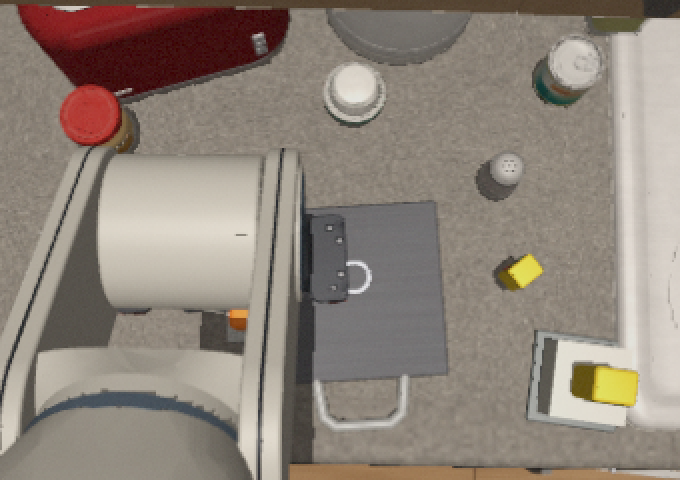

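The crumbs show in the side view at (283,270), (310,266) and (325,262), beyond the plate's left edge. I'll compute where they lie and check with the wrist camera from near the scraper's put-down spot.

```bash
python3 - <<'E'
from h import *
O=np.array([488.2,-83.2]);th=0.08;gx=np.array([np.cos(th),np.sin(th)]);gy=np.array([-gx[1],gx[0]])
for z in(4.5,18.5):
    p=px2w("side",[(283,270),(310,266),(325,262)],z)[:,:2]-O;print(z,np.c_[p@gx,p@gy].round(1).tolist())
robot.move_to([438.5,198.2,230],down(.25-np.pi/2))
c=vision.calibration("wrist");cv2.imwrite("pics/w3.png",vision.grab_frame("wrist"));np.save("w3.npy",c,allow_pickle=True)
E
```

```text
4.5 [[-22.3, 123.2], [36.8, 121.8], [72.8, 128.4]]
18.5 [[-27.3, 99.8], [30.3, 98.4], [65.2, 104.8]]
```

View pics/w3.png

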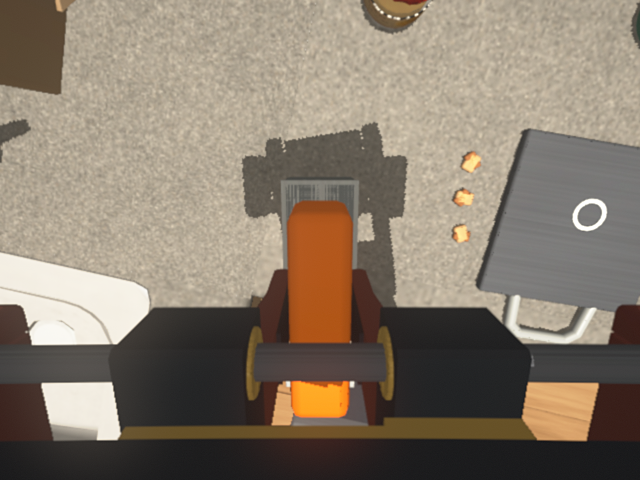

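All three crumbs lie on the worktop at (471,161), (463,198) and (460,233), clear of the plate. I'll put the scraper down, then look at the gauge from above.

```bash
python3 - <<'E'
from h import *
st=robot.read_state
robot.line_to([438.5,198.2,60],rate=200);robot.line_to([438.5,198.2,30.5],rate=60)
print(st()["wrist_force"]);let_go();robot.pause(.1)
robot.line_to([438.5,198.2,120],rate=150)
robot.move_to([402,-310.5,260],down(-.095-np.pi/2))
c=vision.calibration("wrist");cv2.imwrite("pics/w4.png",vision.grab_frame("wrist"));np.save("w4.npy",c,allow_pickle=True)
print(st()["time_s"],st()["opening"],w2px("wrist",[[402.1,-310.6,140],[403,-290,140],[403,-330,140]],c))
E
```

```text
[-0.13544202  0.51857812 -1.62245333]
18.2083 87.48783747543372 [[319.3677282  231.3502698 ]
 [294.08385759 232.59475192]
 [343.05380226 228.09538963]]
```

View pics/w4.png

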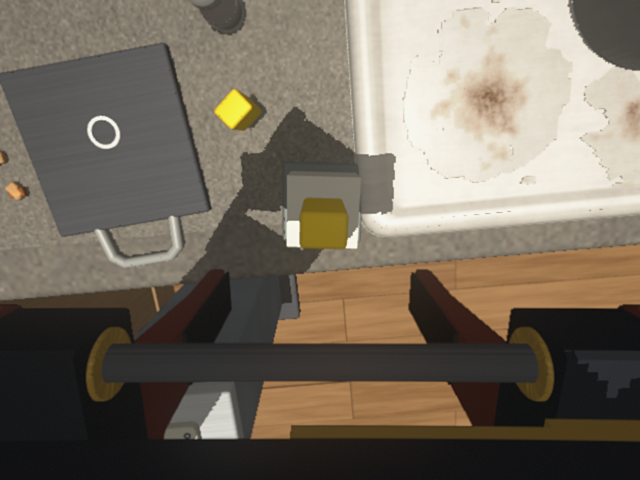

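The wrist view shows the gauge's top face centred near (324,230), where (319,231) was predicted, so it sits about 3.5 mm further towards -y. The ring is at (103,133). I'll enlarge both to refine them.

```bash
python3 - <<'E'
import cv2,numpy as np
from h import *
im=cv2.imread("pics/w4.png");cal=np.load("w4.npy",allow_pickle=True).item()
c=lambda x0,y0:cv2.resize(im[y0:y0+100,x0:x0+100],None,fx=4,fy=4,interpolation=cv2.INTER_CUBIC)
cv2.imwrite("pics/crop4.png",np.hstack([c(275,160),c(55,85)]))
for n,(u,v) in dict(w1=(590,214),w3=(590,214.5),w4=(103,133)).items():
    print(n,px2w("wrist",[(u,v)],14,np.load(n+".npy",allow_pickle=True).item()).round(1))
print(px2w("wrist",[(324,230)],140,cal),px2w("top",[(338,269)],14))
E
```

```text
w1 [[502.9 -84.6  14. ]]
w3 [[503.5 -85.   14. ]]
w4 [[502.4 -83.7  14. ]]
[[ 402.87209054 -314.45603952  140.        ]] [[501.70648478 -84.06102576  14.        ]]
```

View pics/crop4.png

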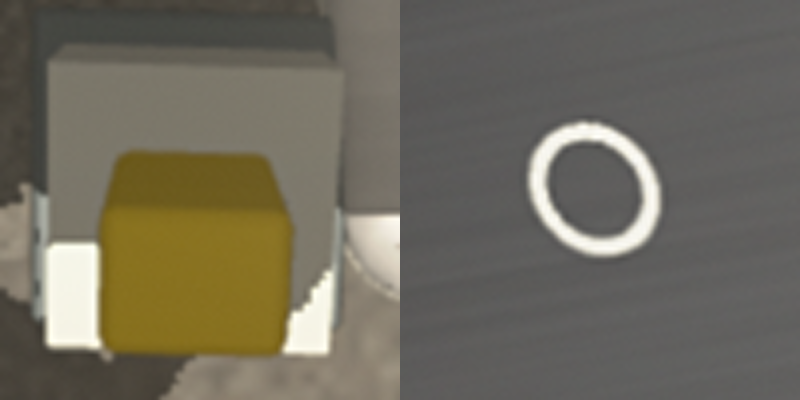

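```bash
cat > run5.py <<'E'
from h import *
st=robot.read_state;F=lambda:np.round(st()["wrist_force"],2)
g=np.array([402.6,-313.,0]);m=np.array([503.,-83.8,0])
robot.line_to(g+[0,0,93],rate=120);robot.pause(.1);print(F())
close_gripper(20);robot.pause(.2);s=st();print("grip",s["opening"],s["grip_force"],F())
robot.line_to(g+[0,0,195],rate=100);robot.pause(.2);print("lift",F(),st()["time_s"])
robot.move_to(m+[0,0,195],down(.08-np.pi/2))
robot.line_to(m+[0,0,108],rate=80);robot.pause(.3)
b=np.mean([(robot.pause(.05),st()["wrist_force"])[1] for _ in range(5)],0);print("base",b.round(2))
z=101
while z>=90:
    robot.line_to(m+[0,0,z],rate=20);robot.pause(.15)
    d=st()["wrist_force"]-b;print(z,np.round(d,2),round(st()["eef_pos"][2],2))
    if d[2]>2.5:break
    z-=1
print(st()["time_s"],st()["opening"],st()["grip_force"])
im=vision.grab_frame("side");c=cv2.resize(im[230:360,220:390],None,fx=4,fy=4,interpolation=cv2.INTER_CUBIC);cv2.imwrite("pics/side5.png",c)
print(w2px("side",[[503,-83.8,14],[503.,-83.8,60]])-[220,230])
E
python3 run5.py
```

```text
[0.58 0.25 0.61]
grip 40.232903727758 19.81182485818863 [0.09 0.28 0.33]
lift [-0.39 -0.03 -1.66] 22.2083
base [ 0.11  0.21 -1.08]
101 [-0.64  0.4  -0.78] 101.05
100 [ 1.15 -0.38  0.41] 100.02
99 [ 0.29  0.58 -0.67] 98.98
98 [-0.13 -0.09  0.56] 97.96
97 [-0.82  0.09  2.1 ] 97.04
96 [-0.51  0.15  1.88] 96.01
95 [-0.42 -0.12  2.34] 95.0
94 [-0.93  0.13  2.7 ] 94.01
28.425 39.98342279531879 19.813181161880493
[[96.88474004 64.17868213]
 [96.61189289 43.47849714]]
```

View pics/side5.png

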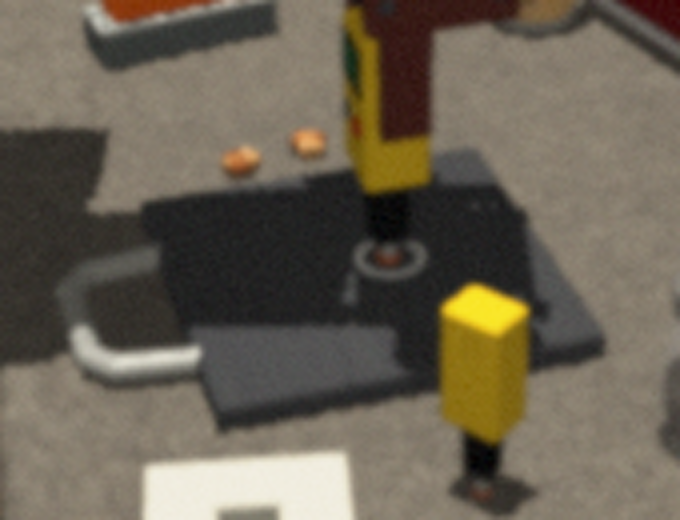

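The probe at (390,257) sits in the middle of the ring at (391,259), upright with the display facing the handle. It is pressed in about 4 mm at roughly 2.5 N, so I'm handing in.

```bash
python3 -c "
from rig import robot
print(robot.hand_in())"
```

```text
the job is handed in; nothing more can be done
None
```

I handed the job in with all three crumbs on the worktop, the scraper back down clear of the griddle, and the thermometer held upright on the ring centre, pressed about 4 mm at roughly 2.5 N; the rig gave no verdict.

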